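# Bring the gauge slide to its set stop

## Task

On the cut-off gauge behind the vice, press down the round thumb pad in the middle of the slide with closed fingertips to free its brake and, keeping it pressed, push the slide along the rail right up against the stop that has the upright pin. Then lift your fingers off so that the pad comes back up and the brake holds the slide there. Do not run the slide against the plain stop, do not drag it with the brake on or pinch it, and leave the loose things standing around the gauge alone.

Things in the scene. Friction and masses are not known exactly. Their poses are not given: they have to be found in the camera images.
- gauge: Cut-off gauge, screwed down on the bench behind the vice: aluminium base plate 72 x 320 x 6 mm with a dark slotted rail 48 mm wide along its middle, top of the rail 26 mm above the bench. Origin: centre of its underside. Its own y runs along the rail (lengthwise), x across it, z up. It cannot move.
- slide_mid (a point): Middle of the slide, on the rail's centre line, 26 mm above the bench. The slide is an aluminium carriage, 60 mm wide, 80 mm long along the rail (end faces 40 mm either side of this point), flat cheeks beside the pad 40 mm above the bench. It only slides along the rail: with about 1 N when the brake is off; the brake holds against roughly 10 to 14 N.
- slide (a joint): Position of the slide along the gauge's +y, in m; 0 is the middle of the rail, range -0.11 to 0.11.
- pad_top (a point): Centre of the top of the round black thumb pad, 36 mm across, in the middle of the slide between the two ridges; 46 mm above the bench when up. Moves with the pad.
- pad (a joint): How far the thumb pad is pressed down, in m: 0 up (brake on), 0.004 fully down. A spring: it starts to move at about 8 N and is fully down at about 11 N. The brake is off from about 0.001; press to 0.002 or more for a sure release. When let go it springs up and the brake grips at once.
- ridge_a (a point): Centre of the raised ridge across the slide's +y end (gauge y), 33 mm from the pad's centre: 14 mm along the rail, 60 mm across, 24 mm high, top 54 mm above the bench. Its inner face is 26 mm from the pad's centre; the 52 mm gap between both ridges takes the closed fingertips, which may push against a ridge.
- ridge_b (a point): Centre of the like ridge across the slide's -y end.
- stop_pin: The marked stop: steel block clamped rigidly across the rail, 60 mm across, 16 mm along the rail, top 44 mm above the bench, with an upright pointed pin 9 mm thick on it, tip 71 mm above the bench. Origin: middle of the block on the rail's centre line, 26 mm above the bench. May be on either side of the slide, which touches it when slide_mid is 48 mm from this origin.
- stop_plain: The other stop: the same steel block without a pin, top 44 mm above the bench; on the other side of the slide. Origin as for the marked stop.
- wax_block: Bystander, loose: green wax block 34 x 62 x 22 mm, origin under its centre. It, the steel block and the one small jar stand in a row behind the gauge, about 78 mm from the rail's centre line.
- vial_1: Bystander, loose: small clear jar with white cap, 34 mm across and 34 mm high, origin under its centre.
- steel_block: Bystander, loose: steel bench block 50 x 50 x 18 mm, origin under its centre.
- tape_roll: Bystander, loose: roll of masking tape, 100 mm across, 18 mm high, lying to the right of the gauge, origin under its centre.
- vial_2: Bystander, loose: second small clear jar, 34 mm across and 34 mm high, to the right in front, origin under its centre.

How it is judged:
On the way, in this order (a step that is already met when the one before it is completed fails the run):
1. the thumb pad is pressed down while the slide is still away from the marked stop (value of joint pad above 0.002 m and horizontal distance between slide_mid and stop_pin above 0.058 m), for 0.1 s.
2. with the pad still pressed, the slide is pushed up to the marked stop (value of joint pad above 0.0012 m and horizontal distance between slide_mid and stop_pin below 0.05 m), for 0.1 s.
At the end, for the whole second after the job is handed in: The slide stands at rest against the stop with the pin (gap under 2 mm) and the thumb pad is back up (within 0.8 mm), brake on (horizontal distance between slide_mid and stop_pin below 0.05 m and value of joint pad below 0.0008 m and velocity of joint slide between -0.005 and 0.005 m/s); the robot touches nothing.
It fails at once if the slide is dragged along with its brake on (faster than 12 mm/s with the pad less than 0.6 mm down) (value of joint pad below 0.0006 m and (velocity of joint slide above 0.012 m/s or velocity of joint slide below -0.012 m/s)).
It fails at once if the slide is run against the plain stop (horizontal distance between slide_mid and stop_plain below 0.0495 m).
It fails at once if the slide is pinched: the fingers press on both ridges at once (contact force between the fingers and slide_c5 above 2 N and contact force between the fingers and slide_c6 above 2 N).
It fails at once if a loose bystander is lifted or shifted by more than 15 mm (distance of any of wax_block, vial_1, steel_block, tape_roll, vial_2 from where it was at the start of the episode above 0.015 m).
It also fails if it takes over 40 s, if anything falls off the work surface, if the arm or the gripper's body presses on something with over 40 N, if the wrist force passes 120 N, or if a joint passes its speed limit or range.

## Robot

A 6-joint arm with a two-finger parallel gripper is mounted at the origin on a cart in front of the work surface, level with it; the furniture and walls round the work are solid. World frame = base frame: x ahead of the robot, y to its left, z up, the work surface at z = 0. Lengths are in m, angles in rad, forces in N, time in s.
With the tool pointing down it reaches from about 0.4 to 0.925 m from the base axis. Payload 3.4 kg.
Tool frame: the origin (TCP) lies on the centre line of the jaws, within the pads' length; the fingertips stand 14 mm ahead of it and the grasp point (between the pads) lies 5 mm behind it; z points along the fingers, y is the line along which they close (so a half turn about z gives the same grasp; the last joint's range is limited). The gripper opens to 85 mm and grips with 20 to 120 N. Pads are 22 mm wide; open, the fingers measure 114 mm over their backs; the gripper's body (76 mm by 85 mm) begins 54 mm behind the grasp point. The pads swing forward as they close: fully open they stand 13 mm farther back than shut.
Start: joints at [1.073, 0.307, 1.506, -0, 1.328, -0.073], TCP at [0.237, 0.524, 0.245] pointing down, gripper open.
Joint ranges: [-3.12, 3.12], [-1.05, 2.28], [0.14, 2.33], [-1.42, 4.57], [0.1, 2.73], [-2.68, 2.68]. Speed limits (rad/s): [2.57, 2.57, 3.14, 3.14, 3.14, 3.14].

## Interface

Orientations are given as a unit quaternion [x, y, z, w].
In Python, from cell import ctrl, viewer, order gives the robot as it stands (ctrl), with the cameras (viewer) and the job (order).
- The arm moves only by the tool jog_arm, called by a JSON object that holds its "fn" and its "kwargs". Schema: {"type":"object","properties":{"steps":{"type":"array","items":{"type":"number"},"minItems":4,"maxItems":20},"aperture":{"type":"number"},"force":{"type":"number"},"only":{"type":"string"},"quiet":{"type":"boolean"},"lines":{"type":"string"}},"required":["steps"],"additionalProperties":false}. steps is one flat list of numbers that holds 1 to 5 rows one after another, with no inner brackets; each row has 4 numbers: dx, dy, dz in m, then a turn about the tool's z in rad; each row is the pose to reach, as a shift and turn from the pose commanded when the call began, along the tool's axes at that moment; what a row does not reach only later rows make up. A row lasts 1/10 s, in which the tool goes at most 0.05 m and 0.15 rad, less where a joint would pass 70% of its speed; a pose out of reach is approached as far as the arm can. aperture is the finger opening in m, set as the call begins (left out keeps the last). The fingers move at their own pace and stop on an object; force is the grip in N (left out, the last holds). Time passes only in rows, so rows that do not move let the fingers close. The tool returns the time, the measured TCP pose, the force, the opening and the grip force at its end. only (a regular expression) keeps the lines of the reply that match it, lines (a string "A,B") keeps lines A to B, and quiet returns only ok. Input that does not fit is refused with a message, and nothing moves.
- ctrl.sense(): the state, without advancing time (a new reading comes with each control period).
- viewer.grab_frame(name): name is "scene" or "side" or "wrist"; returns the picture (420x560x3 uint8, blue, green, red); there is no depth.
- viewer.camera_info(name): a dict with "fx", "fy", "cx", "cy" (pixels), "pose" (4x4, takes a point from camera to world coordinates). Camera axes: x right, y down, z forward; pixel columns grow to the right and rows downward; lengths in m; the calibration is good to about 2 mm. A picture is of the moment at which its call begins: read the wrist's pose just before it. camera_info takes no time and is no camera call; for the wrist camera it gives the pose at the moment of the call.
- order.finish_job(): hands the job in; it is judged then, once.
The state is a dict: "clock": time; "qpos": joint angles; "qvel": joint speeds; "tau": joint torques, N m; "position": TCP position; "tool_rot": TCP orientation; "wrist_force": force on the tool from outside, world axes, zero at the start; "wrist_torque": the same for the moment, N m; "gripper_width": finger opening in m; "grasp_force": force on a finger pad.
Only numpy, scipy, OpenCV 4.12 (cv2) and the standard library are available. Lean on these libraries where they do the work, as an engineer would, in place of code of your own. Each camera call takes 0.05 s, during which the arm holds its last target. There are 200 camera calls.

## Working session

There is one attempt and no reset: what is moved stays moved. The work goes in short steps, Python scripts to look and compute and a tool call to move; the robot and the scene stay as the last step left them, time stands still between calls to the robot, and variables do not carry over. Pictures are saved under pics/ and viewed, at most 11 in all, crops included, and the job is handed in when it is done.

```bash
ls; mkdir -p pics; python3 - <<'E'
from cell import ctrl, viewer, order
import cv2,numpy as np
for n in("scene","side"):
    cv2.imwrite(f"pics/{n}0.png",viewer.grab_frame(n)); i=viewer.camera_info(n); print(n,i["fx"],i["cx"],i["cy"],np.round(i["pose"],3).tolist())
s=ctrl.sense();print(s["clock"],s["position"],s["tool_rot"],s["gripper_width"])
E
```

```text
cell.py
pics
scene 407.79906303561 274.8065525472565 213.0174221436459 [[0.607, -0.525, 0.597, 0.037], [-0.794, -0.421, 0.438, -0.74], [0.021, -0.74, -0.672, 0.718], [0.0, 0.0, 0.0, 1.0]]
side 545.1796776725324 289.3344080957126 207.5559454446094 [[0.963, -0.137, 0.231, 0.36], [-0.268, -0.547, 0.793, -1.173], [0.018, -0.826, -0.564, 0.64], [0.0, 0.0, 0.0, 1.0]]
0.1 [0.23671233 0.52336016 0.24446078] [ 2.10796169e-01  9.77529587e-01 -8.97175107e-04 -2.77244456e-04] 0.08522388800688695
```

View pics/scene0.png

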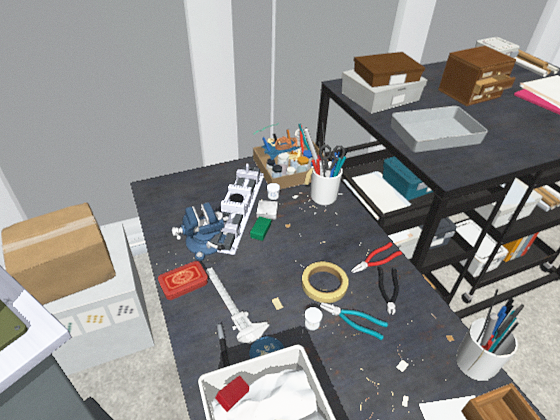

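View pics/side0.png

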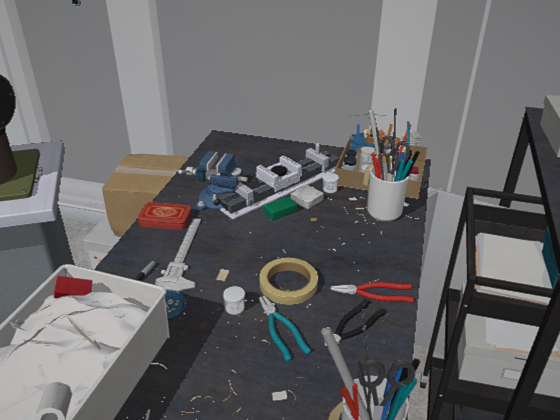

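The gauge runs from about (228,245) to (255,170) in the scene view and from (225,205) to (330,155) in the side view, with the slide near (238,200) and (279,173). I'll enlarge both views.

```bash
python3 - <<'E'
import cv2,numpy as np
a=cv2.imread("pics/scene0.png")[155:265,190:290]; b=cv2.imread("pics/side0.png")[130:230,200:350]
a=cv2.resize(a,None,fx=5,fy=5,interpolation=cv2.INTER_CUBIC);b=cv2.resize(b,None,fx=5,fy=5,interpolation=cv2.INTER_CUBIC)
cv2.imwrite("pics/c1.png",a);cv2.imwrite("pics/c2.png",b)
E
```

```text
(no output)
```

View pics/c1.png

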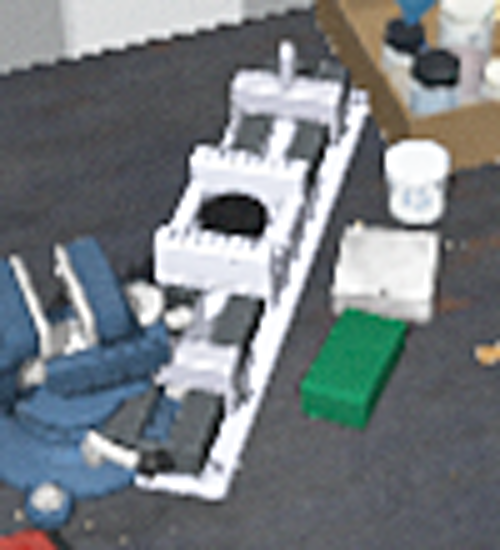

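View pics/c2.png

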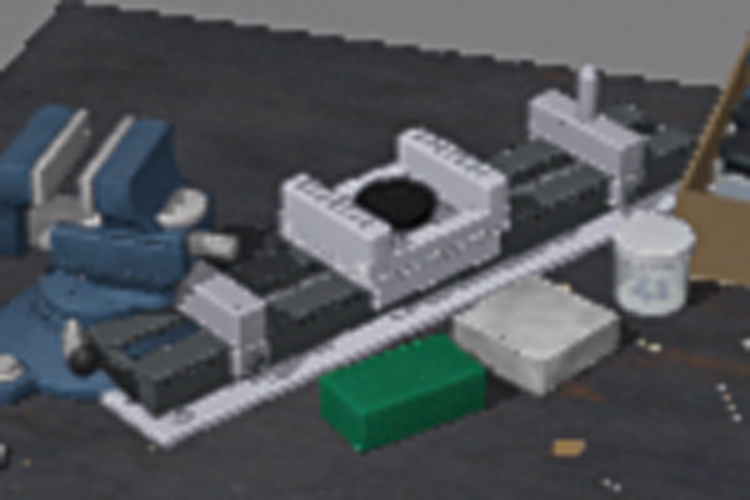

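The pinned stop is the far one: pin tip at scene (247,163) and side (317,143). The pad is at scene (236,197) and side (279,170). The plain stop is at the near end by the vice.

```bash
cat > h.py <<'E'
from cell import ctrl, viewer, order
import numpy as np,cv2
def ray(n,p,info=None):
    i=info or viewer.camera_info(n);P=np.array(i["pose"])
    return P[:3,3],P[:3,:3]@np.array([(p[0]-i["cx"])/i["fx"],(p[1]-i["cy"])/i["fy"],1])
def plane(n,p,z,info=None):
    o,d=ray(n,p,info);return o+d*(z-o[2])/d[2]
def dark(img,guess,r,t=45):
    x,y=map(int,guess);c=img[y-r:y+r,x-r:x+r].max(2)
    k,l,s,ce=cv2.connectedComponentsWithStats((c<t).astype(np.uint8))
    j=l[r,r];return ce[j]+[x-r,y-r],s[j]
E
python3 - <<'E'
from h import *
for n,g,pin,cor in(("scene",(236,197),(247,163.2),[(234,254),(262,174.2)]),("side",(279,170),(317.2,143),[(232.6,218.6)])):
    c,s=dark(cv2.imread(f"pics/{n}0.png"),g,12)
    print(n,c,s,"pad",plane(n,c,.046),"pin",plane(n,pin,.070),"corner",[plane(n,q,.006).round(4) for q in cor])
s=ctrl.sense();from scipy.spatial.transform import Rotation as R
print(R.from_quat(s["tool_rot"]).as_matrix().round(3)); print(viewer.camera_info("wrist"))
E
```

```text
scene [236.42105263 197.59210526] [ 6  9 13  8 76] pad [ 0.61849276 -0.19000298  0.046     ] pin [ 0.72485166 -0.13594128  0.07      ] corner [array([ 0.4964, -0.2878,  0.006 ]), array([ 0.7784, -0.1453,  0.006 ])]
side [279.37735849 170.20754717] [  4   8  16  10 106] pad [ 0.62141559 -0.19535981  0.046     ] pin [ 0.72404331 -0.13857757  0.07      ] corner [array([ 0.4999, -0.2914,  0.006 ])]
[[-0.911  0.412 -0.001]
 [ 0.412  0.911 -0.002]
 [ 0.    -0.002 -1.   ]]
{'fx': 367.90716819101414, 'fy': 367.90716819101414, 'cx': 276.4172832297041, 'cy': 205.753777929594, 'pose': array([[ 0.41156892,  0.8681058 ,  0.27749476,  0.16465618],
       [ 0.91137744, -0.3915329 , -0.12685877,  0.55472379],
       [-0.00147851,  0.3051136 , -0.95231482,  0.37346844],
       [ 0.        ,  0.        ,  0.        ,  1.        ]])}
```

```bash
cat >> h.py <<'E'
from scipy.spatial.transform import Rotation as R
def go(t,ang=None):
    s=ctrl.sense();M=R.from_quat(s["tool_rot"]).as_matrix()
    print("t",round(s["clock"],2),"pos",s["position"].round(4),"shift",(M.T@(np.array(t)-s["position"])).round(4),"F",np.round(s["wrist_force"],1),"xang",np.degrees(np.arctan2(M[1,0],M[0,0])).round(2),end=" ")
    if ang is not None: print("turn",round((np.arctan2(M[1,0],M[0,0])-np.radians(ang)+np.pi)%(2*np.pi)-np.pi,4))
E
python3 -c "from h import *;go([.62,-.193,.2],27.3)"
```

{"fn": "jog_arm", "kwargs": {"steps": [-0.036,-0.027,0,0.14,-0.072,-0.054,0,0.28,-0.108,-0.081,0,0.42,-0.144,-0.108,0,0.56,-0.18,-0.135,0,0.7], "aperture": 0, "force": 20}}

```text
clock: 0.6
position: [0.3456, 0.325, 0.245]
tool_rot: [0.535, 0.845, -0.0, -0.0]
wrist_force: [0.6, 0.2, 0.1]
gripper_width: 0.0126
grasp_force: 0.0
```

```bash
python3 -c "from h import *;go([.62,-.193,.2],27.3)"
```

```text
t 0.6 pos [0.3456 0.325  0.245 ] shift [-0.5855  0.0272  0.0451] F [0.6 0.2 0.1] xang 115.26 turn 1.5352
```

{"fn": "jog_arm", "kwargs": {"steps": [-0.04,0.002,0,0.14,-0.08,0.004,0,0.28,-0.12,0.006,0,0.42,-0.16,0.008,0,0.56,-0.2,0.01,0,0.7]}}

```text
clock: 1.1
position: [0.4408, 0.149, 0.2451]
tool_rot: [0.793, 0.61, -0.0, -0.0]
wrist_force: [0.8, 0.9, -0.4]
gripper_width: 0.0
grasp_force: 0.0
```

```bash
python3 -c "from h import *;go([.62,-.193,.2],27.3)"
```

```text
t 1.1 pos [0.4408 0.149  0.2451] shift [-0.2845  0.261   0.045 ] F [ 0.8  0.9 -0.4] xang 75.11 turn 0.8345
```

{"fn": "jog_arm", "kwargs": {"steps": [-0.03,0.028,0,0.14,-0.06,0.056,0,0.28,-0.09,0.084,0,0.42,-0.12,0.112,0,0.56,-0.15,0.14,0,0.7]}}

```text
clock: 1.6
position: [0.5387, -0.0314, 0.2449]
tool_rot: [0.954, 0.301, -0.0, -0.0]
wrist_force: [0.5, -0.1, -0.1]
gripper_width: -0.0
grasp_force: 0.0
```

```bash
python3 -c "from h import *;go([.62,-.193,.2],27.3)"
```

```text
t 1.6 pos [ 0.5387 -0.0314  0.2449] shift [-0.0261  0.1791  0.0448] F [ 0.5 -0.1 -0.1] xang 34.99 turn 0.1343
```

{"fn": "jog_arm", "kwargs": {"steps": [-0.006,0.042,0.01,0.05,-0.012,0.084,0.02,0.1,-0.018,0.126,0.03,0.13,-0.024,0.165,0.045,0.13,-0.024,0.165,0.045,0.13]}}

```text
clock: 2.1
position: [0.6152, -0.1829, 0.1971]
tool_rot: [0.971, 0.239, -0.001, 0.0]
wrist_force: [-0.9, -0.2, 0.6]
gripper_width: 0.0001
grasp_force: 0.0
```

```bash
python3 - <<'E'
from h import *
go([.62,-.193,.2],27.3);i=viewer.camera_info("wrist");im=viewer.grab_frame("wrist");cv2.imwrite("pics/w0.png",im)
import pickle;pickle.dump(i,open("w0.pkl","wb"))
E
```

```text
t 2.1 pos [ 0.6152 -0.1829  0.1971] shift [-0.0005  0.0112 -0.0029] F [-0.9 -0.2  0.6] xang 27.66 turn 0.0063
```

View pics/w0.png

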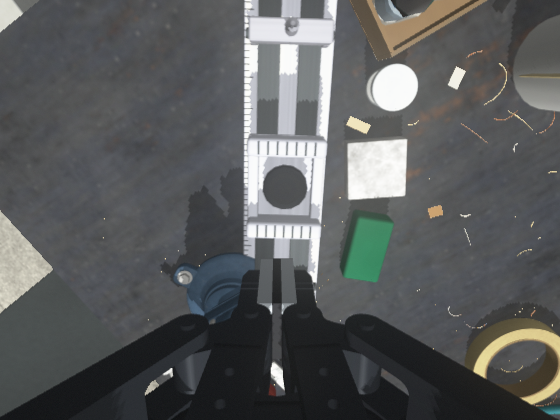

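The wrist view shows the pad at (285,187), the stop block with its pin near (291,28), and the gauge running almost straight up the image. The fingers are clear of everything.

```bash
python3 - <<'E'
from h import *
import pickle;i=pickle.load(open("w0.pkl","rb"));im=cv2.imread("pics/w0.png")
c,s=dark(im,(285,187),40);P=plane("",c,.046,i);print(c,s,P)
for q,z in(((292,25),.071),((250,41),.044),((331,43),.044),((251,136),.054),((325,137),.054),((247,236),.054),((320,237),.054)): print(q,plane("",q,z,i).round(4))
go([P[0],P[1],.15],27.3)
E
```

```text
[284.5 186.5] [   0    0   80   80 6400] [ 0.62077659 -0.18767021  0.046     ]
(292, 25) [ 0.7211 -0.1389  0.071 ]
(250, 41) [ 0.7024 -0.1167  0.044 ]
(331, 43) [ 0.7277 -0.1678  0.044 ]
(251, 136) [ 0.6449 -0.1468  0.054 ]
(325, 137) [ 0.6694 -0.1951  0.054 ]
(247, 236) [ 0.5727 -0.1793  0.054 ]
(320, 237) [ 0.599  -0.2312  0.054 ]
t 2.15 pos [ 0.6141 -0.1804  0.1979] shift [0.0026 0.0096 0.0479] F [-0.5  0.6  0.2] xang 27.71 turn 0.0072
```

{"fn": "jog_arm", "kwargs": {"steps": [0.002,0.005,0.02,0.016,0.004,0.009,0.05,0.016,0.004,0.009,0.08,0.016,0.005,0.009,0.11,0.016,0.005,0.009,0.11,0.016]}}

```text
clock: 2.65
position: [0.6191, -0.1813, 0.0863]
tool_rot: [0.972, 0.234, -0.004, -0.003]
wrist_force: [-0.8, 1.3, 0.2]
gripper_width: -0.0001
grasp_force: 0.0
```

```bash
python3 - <<'E'
from h import *
go([.623,-.1885,.061],26.8);i=viewer.camera_info("wrist");im=viewer.grab_frame("wrist");cv2.imwrite("pics/w1.png",im)
cv2.imwrite("pics/s1.png",cv2.resize(viewer.grab_frame("side")[110:210,210:360],None,fx=5,fy=5,interpolation=cv2.INTER_CUBIC))
E
```

```text
t 2.65 pos [ 0.6191 -0.1813  0.0863] shift [0.0004 0.0084 0.0252] F [-0.8  1.3  0.2] xang 27.03 turn 0.004
```

View pics/w1.png

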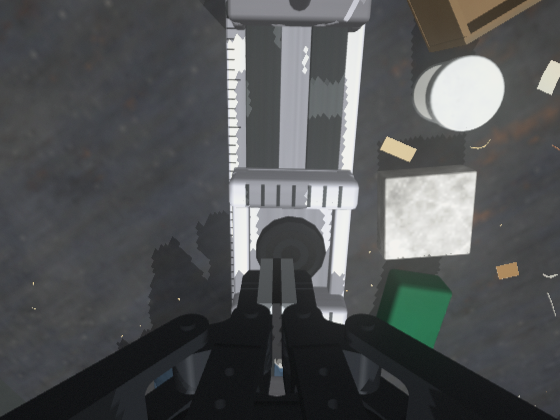

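View pics/s1.png

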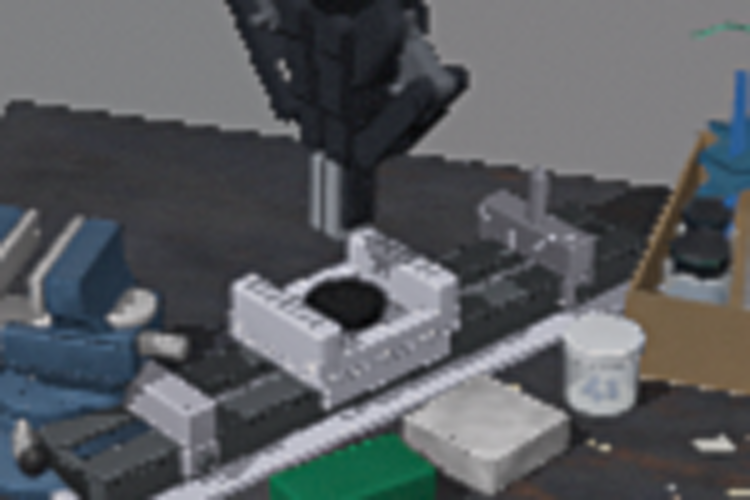

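The fingers are closed above the slide, about 7 mm to the left of the rail centre line in the wrist view. The pad is at (291,248), clear of the fingertips. The side view (pad at crop (345,303)) agrees.

```bash
python3 - <<'E'
from h import *
print([plane("wrist",q,z).round(4) for q,z in (((291,248),.046),((234,173),.054),((354,173),.054),((367,23),.044),((230,22),.044))])
go([.623,-.1885,.068],26.8);
E
```

```text
[array([ 0.6247, -0.1906,  0.046 ]), array([ 0.6491, -0.1478,  0.054 ]), array([ 0.6742, -0.1969,  0.054 ]), array([ 0.7326, -0.1709,  0.044 ]), array([ 0.7061, -0.1181,  0.044 ])]
t 2.75 pos [ 0.6224 -0.1828  0.0905] shift [-0.0021  0.0054  0.0225] F [ 0.2 -0.5  1.8] xang 27.03 turn 0.0039
```

{"fn": "jog_arm", "kwargs": {"steps": [0.002,0.007,0.005,0,0.002,0.007,0.015,0,0.002,0.007,0.024,0,0.002,0.007,0.024,0,0.002,0.007,0.024,0]}}

```text
clock: 3.25
position: [0.6275, -0.1891, 0.0659]
tool_rot: [0.972, 0.233, -0.0, -0.0]
wrist_force: [-0.4, -1.2, 0.9]
gripper_width: -0.0001
grasp_force: 0.0
```

```bash
python3 -c "
from h import *
go([.6265,-.188,.058],26.8);cv2.imwrite('pics/w2.png',viewer.grab_frame('wrist'));go([.6265,-.188,.058],26.8)"
```

```text
t 3.25 pos [ 0.6275 -0.1891  0.0659] shift [-0.0004 -0.0014  0.0079] F [-0.4 -1.2  0.9] xang 26.97 turn 0.003
t 3.3 pos [ 0.6278 -0.1892  0.0662] shift [-0.0006 -0.0016  0.0082] F [ 0.2 -0.3 -0.4] xang 26.97 turn 0.003
```

View pics/w2.png

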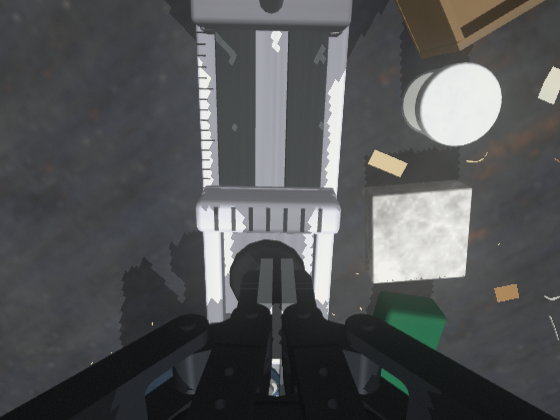

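The fingers are between the ridges and over the pad (pad centre about (267,277), tips about (277,260)), roughly 4 mm too far right. I'll correct that and press.

{"fn": "jog_arm", "kwargs": {"steps": [0.002,-0.002,0,0,0.004,-0.004,0.002,0,0.004,-0.004,0.006,0,0.004,-0.004,0.009,0,0.004,-0.004,0.009,0]}}

```text
clock: 3.8
position: [0.6302, -0.1836, 0.0582]
tool_rot: [0.972, 0.233, 0.001, 0.0]
wrist_force: [-1.5, 1.7, 9.3]
gripper_width: 0.0004
grasp_force: 4.5
```

```bash
python3 -c "
from h import *
go([.6265,-.188,.055],26.8)"
```

```text
t 3.8 pos [ 0.6302 -0.1836  0.0582] shift [-0.0053  0.0022  0.0032] F [-1.5  1.7  9.3] xang 26.98 turn 0.0032
```

{"fn": "jog_arm", "kwargs": {"steps": [0,0,0.001,0,0,0,0.002,0,0,0,0.003,0,0,0,0.003,0,0,0,0.003,0]}}

```text
clock: 4.3
position: [0.6303, -0.1836, 0.0561]
tool_rot: [0.972, 0.233, 0.001, 0.0]
wrist_force: [-1.5, 2.6, 10.3]
gripper_width: -0.0001
grasp_force: 5.3
```

```bash
python3 -c "
from h import *
go([.6265,-.188,.055],26.8)"
```

```text
t 4.3 pos [ 0.6303 -0.1836  0.0561] shift [-0.0054  0.0022  0.0011] F [-1.5  2.6 10.3] xang 26.98 turn 0.0031
```

{"fn": "jog_arm", "kwargs": {"steps": [0,0,0.001,0,0,0,0.002,0,0,0,0.002,0,0,0,0.002,0]}}

```text
clock: 4.7
position: [0.6312, -0.1833, 0.0559]
tool_rot: [0.972, 0.233, 0.002, 0.001]
wrist_force: [-3.6, 4.0, 18.6]
gripper_width: -0.0001
grasp_force: 9.2
```

```bash
python3 -c "
from h import *
go([.6265,-.188,.055],26.8)"
```

```text
t 4.7 pos [ 0.6312 -0.1833  0.0559] shift [-0.0064  0.002   0.0008] F [-3.6  4.  18.6] xang 26.97 turn 0.0029
```

The pad is bottomed at 18.6 N, so I'll push along the rail.

{"fn": "jog_arm", "kwargs": {"steps": [0.003,0,0,0,0.008,0,0,0,0.014,0,0,0,0.020,0,0,0,0.026,0,0,0]}}

```text
clock: 5.2
position: [0.6547, -0.1718, 0.0559]
tool_rot: [0.972, 0.233, 0.002, 0.001]
wrist_force: [-2.3, 2.4, 16.7]
gripper_width: -0.0002
grasp_force: 8.5
```

```bash
python3 -c "
from h import *
go([.6265,-.188,.055],26.8)"
```

```text
t 5.2 pos [ 0.6547 -0.1718  0.0559] shift [-0.0325  0.0016  0.0008] F [-2.3  2.4 16.7] xang 26.98 turn 0.0031
```

{"fn": "jog_arm", "kwargs": {"steps": [0.006,0,0,0,0.012,0,0,0,0.018,0,0,0,0.022,0,0,0,0.022,0,0,0]}}

```text
clock: 5.7
position: [0.6753, -0.1617, 0.0559]
tool_rot: [0.972, 0.233, 0.003, 0.001]
wrist_force: [-0.3, 3.3, 15.6]
gripper_width: -0.0001
grasp_force: 7.5
```

```bash
python3 -c "
from h import *
go([.6265,-.188,.055],26.8);cv2.imwrite('pics/w3.png',viewer.grab_frame('wrist'))"
```

```text
t 5.7 pos [ 0.6753 -0.1617  0.0559] shift [-0.0555  0.0012  0.0006] F [-0.3  3.3 15.6] xang 26.99 turn 0.0034
```

View pics/w3.png

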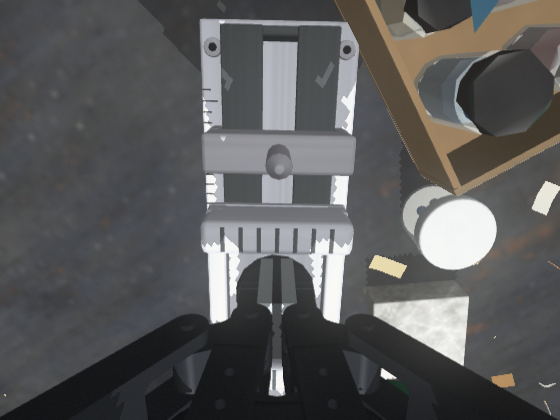

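The slide has been carried along with the pad still down. The gap to the stop block is rows 172–207, roughly 15 mm, and nothing is in the way.

{"fn": "jog_arm", "kwargs": {"steps": [0.004,0,0,0,0.008,0,0.0005,0,0.012,0,0.0005,0,0.015,0,0.0005,0,0.015,0,0.0005,0]}}

```text
clock: 6.25
position: [0.6888, -0.1552, 0.0559]
tool_rot: [0.972, 0.233, 0.003, 0.001]
wrist_force: [-0.9, 2.4, 15.6]
gripper_width: 0.0003
grasp_force: 8.2
```

```bash
python3 -c "
from h import *
go([.6265,-.188,.055],26.8)"
```

```text
t 6.25 pos [ 0.6888 -0.1552  0.0559] shift [-0.0704  0.001   0.0005] F [-0.9  2.4 15.6] xang 26.99 turn 0.0034
```

{"fn": "jog_arm", "kwargs": {"steps": [0.001,0,0,0,0.002,0,0,0,0.003,0,0,0,0.004,0,0,0,0.004,0,0,0]}}

```text
clock: 6.75
position: [0.6902, -0.1544, 0.0558]
tool_rot: [0.972, 0.233, 0.001, 0.001]
wrist_force: [-5.5, -0.6, 18.6]
gripper_width: -0.0001
grasp_force: 9.4
```

```bash
python3 -c "
from h import *
go([.6265,-.188,.055],26.8)"
```

```text
t 6.75 pos [ 0.6902 -0.1544  0.0558] shift [-0.072   0.001   0.0007] F [-5.5 -0.6 18.6] xang 27.0 turn 0.0035
```

{"fn": "jog_arm", "kwargs": {"steps": [0.001,0,0,0,0.002,0,0,0,0.003,0,0,0,0.003,0,0,0,0.003,0,0,0]}}

```text
clock: 7.25
position: [0.6905, -0.1542, 0.0557]
tool_rot: [0.972, 0.234, -0.001, 0.002]
wrist_force: [-8.3, -3.6, 21.1]
gripper_width: -0.0003
grasp_force: 10.7
```

```bash
python3 -c "
from h import *
go([.6265,-.188,.055],26.8);cv2.imwrite('pics/w4.png',viewer.grab_frame('wrist')[100:400,150:450])"
```

```text
t 7.25 pos [ 0.6905 -0.1542  0.0557] shift [-0.0724  0.001   0.0009] F [-8.3 -3.6 21.1] xang 27.01 turn 0.0036
```

View pics/w4.png

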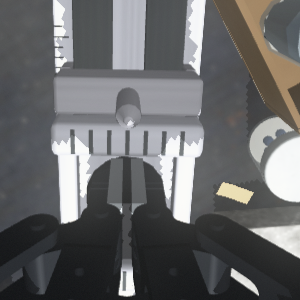

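The slide sits against the pinned stop with no gap (crop rows ~113–120). The push force has built up and the tool has stalled. Lifting straight off.

{"fn": "jog_arm", "kwargs": {"steps": [-0.003,0,-0.001,0,-0.003,0,-0.005,0,-0.003,0,-0.011,0,-0.003,0,-0.03,0,-0.003,0,-0.07,0]}}

```text
clock: 7.8
position: [0.6863, -0.1525, 0.1181]
tool_rot: [0.972, 0.233, -0.004, -0.002]
wrist_force: [0.0, 0.6, 0.4]
gripper_width: 0.0002
grasp_force: 0.0
```

{"fn": "jog_arm", "kwargs": {"steps": [0,0,-0.03,0,0,0,-0.05,0,0,0,-0.05,0,0,0,-0.05,0,0,0,-0.05,0]}}

```text
clock: 8.3
position: [0.6881, -0.153, 0.1696]
tool_rot: [0.972, 0.233, -0.002, -0.001]
wrist_force: [-0.0, 0.7, -0.8]
gripper_width: -0.0001
grasp_force: 0.0
```

```bash
python3 -c "
from h import *
go([.6265,-.188,.055],26.8);cv2.imwrite('pics/w5.png',viewer.grab_frame('wrist'))"
```

```text
t 8.3 pos [ 0.6881 -0.153   0.1696] shift [-0.0705  0.0035  0.1147] F [-0.   0.7 -0.8] xang 26.98 turn 0.0031
```

View pics/w5.png

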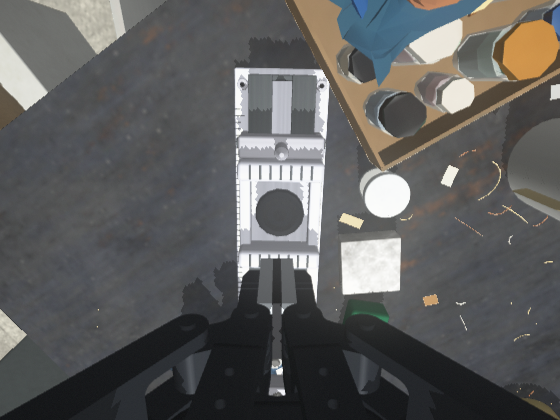

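The slide rests against the pinned stop (block edge and ridge meet near row 160), the pad is free at (279,212), and the bystanders look undisturbed.

```bash
python3 -c "
from cell import ctrl, viewer, order
print(order.finish_job())"
```

```text
the job is handed in; nothing more can be done
None
```

I pushed the slide up against the pinned stop with the pad held down, then lifted the fingers clear and handed the job in at about 8.4 s; the last wrist picture shows no gap at the stop, but the judge returned no verdict.

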